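# Gauge the opening of a dough press

### The job

Check the opening of the screw-type dough press: take the steel taper gauge by its orange grip and slide its blade into the gap between the two press plates, square in through the middle of the front and lying flat on the lower plate, until it just drags snugly between both plates, without forcing it. Finish holding the gauge by its grip at that depth, snug between the plates, so that the scale can be read, and leave everything else on the worktop where it is.

Things in the scene. Friction and masses are not known exactly. Their poses are not given: they have to be found in the camera images.
- gauge_grip (a point): centre of the taper gauge's ribbed orange grip, half-way up (16 mm above the gauge's flat underside). The grip is a block 60 mm long, 18 mm wide, 32 mm high, standing on the same flat underside as the blade. The gauge starts lying on its underside on the worktop. x axis: along the blade from grip to tip; y: across the grip's 18 mm width; z: up. Gauge 200 mm long in all, 0.14 kg.
- gauge_tip (a point): middle of the thin end of the gauge's steel blade, on the underside, 140 mm along x from the grip's centre and 16 mm below it. The blade is a wedge 22 mm wide and 110 mm long: 2 mm thick at this tip, growing evenly to 12 mm thick where it meets the grip (1 mm thicker every 11 mm); underside flat, top sloping. Same axes as gauge_grip.
- press_mouth (a point): point on the upper face of the press's lower steel plate, 66 mm above the worktop, below the middle of the upper plate's front edge. x axis: level, straight into the gap, front to back; y: along the front edge; z: up. Lower plate and base reach 20 mm farther to the front (-x) than the upper plate; bare worktop lies before them. The gap is open at the front and equally high all over.
- press_bridge (a point): top of the white bridge of the dough press, over the middle of its plates, 303 mm above the worktop. The press is fixed: white base, two level square steel plates (the upper 180 mm square, 16 mm thick), 20 mm columns left and right of them, bridge (46 mm front to back), screw with a black handwheel 120 mm wide, up to 395 mm high. Axes as press_mouth, whose point is 90 mm to the front.
- platen (a joint): height of the gap between the two press plates, m (5 to 9 mm in use). The screw is self-locking: the upper plate stays where it is. The blade starts to drag when its thickness at the upper plate's front edge equals the gap; from there the push needed grows by roughly 2 N for each mm farther in, and 4 to 15 N is snug.
- rolling_pin: dark wooden rolling pin, 410 mm long, 38 mm thick, lying on the worktop; origin under its middle, x along it; stays where it is
- tumbler: drinking glass standing upside down, 72 mm wide, 104 mm high; origin under its centre; stays where it is
- bottle_cap: small white plastic bottle cap, 34 mm wide, 26 mm high; origin under its centre; stays where it is
- salt_shaker: glass salt shaker with steel cap, 52 mm wide, 100 mm high; origin under its centre; stays where it is
- ring_cutter: steel ring cutter, 76 mm wide, 40 mm high; origin under its centre; stays where it is
- dough_scraper: steel dough scraper with a wooden handle, 140 mm wide, lying flat; origin on its underside; stays where it is
Things that resemble listed ones, but are neither listed nor needed, are in the scene too. What is meant by the part that bears gauge_grip is not pink or yellow, and is the larger of those in its own colour.

How it is judged:
By the outcome, as a careful person would: the job done as asked, in the order asked, and still so for the second after the job is handed in, while the arm keeps its last pose, push and grip.
It also fails if it takes over 38 s, if anything falls off the work surface, if the arm or the gripper's body presses on something with over 40 N, if the wrist force passes 120 N, or if a joint passes its speed limit or range.

### The arm

A 7-joint arm with a two-finger parallel gripper is mounted at the origin on the work surface. World frame = base frame: x ahead of the robot, y to its left, z up, the work surface at z = 0. Lengths are in m, angles in rad, forces in N, time in s.
With the tool pointing down it reaches from about 0.4 to 0.85 m from the base axis. Payload 6.9 kg.
Tool frame: the origin (TCP) lies on the centre line of the jaws, within the pads' length; the fingertips stand 17 mm ahead of it and the grasp point (between the pads) lies 2 mm behind it; x points along the fingers, y is the direction in which the jaws open and shut, and the axes are right-handed (so a half turn about x gives the same grasp; the last joint's range is limited). The gripper opens to 85 mm and grips with 20 to 120 N. Pads are 22 mm wide; open, the fingers measure 114 mm over their backs; the gripper's body (76 mm by 85 mm) begins 54 mm behind the grasp point. The pads swing forward as they close: fully open they stand 13 mm farther back than shut.
Start: joints at [1.355, 0.507, -0.238, 1.5, 0.126, 1.149, -0.155], TCP at [0.198, -0.593, 0.248] pointing down, gripper open.
Joint ranges: [-3.08, 3.08], [-0.24, 2.05], [-1.43, 1.35], [0, 2.5], [-1.52, 4.66], [0.17, 1.96], [-2.89, 2.89]. Speed limits (rad/s): [2.39, 2.39, 3.14, 3.14, 3.14, 3.14, 3.14].

### API

Orientations are given as a unit quaternion [w, x, y, z].
In Python, from bench import * gives the robot as it stands.
- The arm moves only by the tool step_arm, never from a script. Its arguments are lists of equal length, an entry for each row: "jaw": the opening in per cent of the stroke, from 0 (shut) to 100 (fully open); "slide": the shift along the tool's x, y, z in mm, a list of three; "roll": the turn about the tool's x in degrees. In form: {"jaw": [jaw, ...], "slide": [[tx, ty, tz], ...], "roll": [roll, ...]}. A call has 1 to 10 rows; each row is the pose to reach, as a shift and turn from the pose commanded when the call began, along the tool's axes at that moment; what a row does not reach only later rows make up. A row lasts 1/8 s, in which the tool goes at most 62.5 mm and 10.7 degrees, less where a joint would pass 70% of its speed; a pose out of reach is approached as far as the arm can. A call with a gripper value outside its range is refused whole. The fingers move at their own pace and stop on an object; "newtons" is the grip in N (left out, the last holds). Time passes only in rows, so rows that repeat a pose let the fingers close. It gives the time, the measured TCP pose, the force and the opening at its end, in the units of the state.
- observe(): the state, without advancing time (a new reading comes with each control period).
- read_camera(name): name is "scene" or "side" or "wrist"; returns a dict with "image" (384x512x3 uint8, blue, green, red), "intrinsics" (3x3 intrinsics, pixels), "distortion" ([k1, k2, p1, p2, k3] as OpenCV has them; the pictures are not rectified), "extrinsics" (4x4, takes a point from world to camera coordinates); the wrist camera has in their place "T_tool_cam" (4x4, takes a point from camera to tool coordinates, whose origin is the TCP and whose axes are the tool frame's). Camera axes: x right, y down, z forward; pixel columns grow to the right and rows downward; lengths in m; the calibration is good to about 2 mm. A picture is of the moment at which its call begins: read the wrist's pose just before it. There is no depth.
- hand_in(): hands the job in, once; it reports no verdict.
The state is a dict: "clock": time; "q": joint angles; "qvel": joint speeds; "joint_efforts": joint torques, N m; "ee_pos": TCP position; "eef_rot": TCP orientation; "contact_force": force on the tool from outside, world axes, zero at the start; "torque": the same for the moment, N m; "gripper_width": opening from 0.0 (shut) to 1.0 (fully open).
Only numpy, scipy, OpenCV 4.12 (cv2) and the standard library are available. Lean on these libraries where they do the work, as an engineer would, in place of code of your own. Each camera call takes 0.05 s, during which the arm holds its last target. There are 200 camera calls.

## Working session

There is one attempt and no reset: what is moved stays moved. The work goes in short steps, Python scripts to look and compute and a tool call to move; the robot and the scene stay as the last step left them, time stands still between calls to the robot, and variables do not carry over. Pictures are saved under pics/ and viewed, about 8 in all and at most 12, crops included, and the job is handed in when it is done.

Besides the shell and the picture viewer there is one more tool, called as a command line: name --pt "numbers of a row" for each row, then --argument value for the rest. step_arm: Moves the arm, as the interface text tells. Its arguments: {"type":"object","properties":{"jaw":{"type":"array","items":{"type":"number"}},"slide":{"type":"array","items":{"type":"array","items":{"type":"number"}}},"roll":{"type":"array","items":{"type":"number"}},"newtons":{"type":"number"}},"required":["jaw","slide","roll"]}

```bash
mkdir -p pics; ls; python3 - <<'E'
from bench import *
import cv2,json
s=observe();print({k:(v if not hasattr(v,'tolist') else v.tolist()) for k,v in s.items()})
for n in ["scene","side"]:
    c=read_camera(n);cv2.imwrite(f"pics/{n}0.png",c["image"]);import numpy as np
    np.savez(f"{n}.npz",**c)
    print(n,c["intrinsics"],c["distortion"],c["extrinsics"])
a=cv2.imread("pics/scene0.png");b=cv2.imread("pics/side0.png")
E
```

```text
pics
{'clock': 0.0, 'q': [1.3545455671298472, 0.5083251876300305, -0.23752517560749117, 1.5011451621932554, 0.12571847549498943, 1.1489086358983618, -0.15475440995113646], 'qvel': [-0.0004472938077020009, -0.0008007005338148934, -0.00023673208281673906, -0.00198749060120425, 0.001365344263004593, 0.0011607919497997675, 0.0006704747425492262], 'joint_efforts': [0.0004324348810769152, -62.060115337371826, -2.1864795684814453, -24.966049790382385, 0.012656120234169066, 0.011743052455130965, -3.3855119454528904e-05], 'ee_pos': [0.19741094828353253, -0.5924970694427715, 0.24743327270714632], 'eef_rot': [-0.11266825464577136, -0.697851399111306, -0.11391411033172912, 0.6980923037971403], 'contact_force': [0.10655547083548154, -0.11822044841494649, 0.4244746840203764], 'torque': [-0.02715149337409928, 0.025259831634366462, 0.048931019765322915], 'gripper_width': 0.9993314749417745}
scene [[466.76505189   0.         266.3083718 ]
 [  0.         466.76505189 201.28227498]
 [  0.           0.           1.        ]] [-0.02791389  0.          0.          0.          0.        ] [[ 0.12080578  0.99263789 -0.00871684 -0.08377569]
 [ 0.65525788 -0.08633616 -0.75045531 -0.21161521]
 [-0.74568295  0.08494756 -0.66086371  1.92998377]
 [ 0.          0.          0.          1.        ]]
side [[431.06086576   0.         255.61116802]
 [  0.         431.06086576 196.60474699]
 [  0.           0.           1.        ]] [0.02153844 0.         0.         0.         0.        ] [[ 9.99583158e-01 -2.88654904e-02 -5.41347211e-04 -5.23902281e-01]
 [-1.41776349e-02 -4.74450578e-01 -8.80167963e-01  1.99783341e-01]
 [ 2.51496374e-02  8.79808747e-01 -4.74662052e-01  1.37119454e+00]
 [ 0.00000000e+00  0.00000000e+00  0.00000000e+00  1.00000000e+00]]
```

View pics/scene0.png

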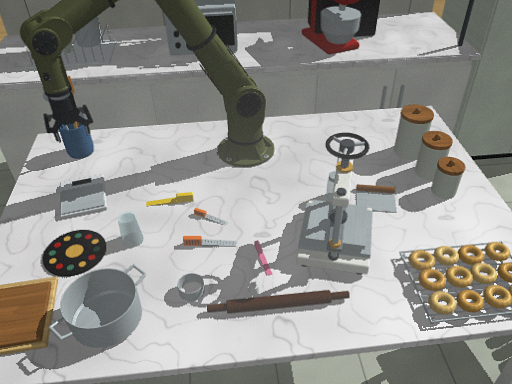

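View pics/side0.png

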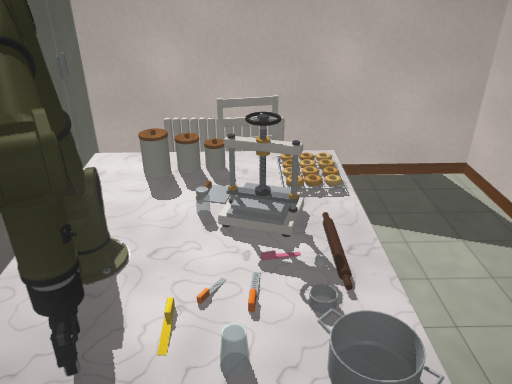

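Scene picture: orange candidates are the large gauge (~208,241) and a small one (~210,215). There are also a yellow one (170,200) and a pink one (262,257). The large orange one fits the description. The press is at ~(337,235), its columns left and right as seen from the side camera, so the front faces −y. I'll enlarge both to confirm.

```bash
cat > h.py <<'E'
import numpy as np,cv2
def load(n): return dict(np.load(f"{n}.npz"))
def proj(c,P):
    R=c["extrinsics"][:3,:3];t=c["extrinsics"][:3,3]
    return cv2.projectPoints(np.array(P,float).reshape(-1,3),cv2.Rodrigues(R)[0],t,c["intrinsics"],c["distortion"])[0][:,0]
def ray(c,uv):
    n=cv2.undistortPoints(np.array(uv,float).reshape(-1,1,2),c["intrinsics"],c["distortion"])[:,0]
    R=c["extrinsics"][:3,:3];t=c["extrinsics"][:3,3]
    return -R.T@t, np.c_[n,np.ones(len(n))]@R
def onz(c,uv,z):
    o,d=ray(c,uv); return o+d*((z-o[2])/d[:,2])[:,None]
E
python3 - <<'E'
from h import *
a=load("scene")["image"];b=load("side")["image"]
A=cv2.resize(a[195:285,170:280],None,fx=3.6,fy=3.6,interpolation=cv2.INTER_CUBIC)
B=cv2.resize(a[165:285,290:400],None,fx=3.6,fy=3.6,interpolation=cv2.INTER_CUBIC)
C=cv2.resize(b[110:315,190:310],None,fx=3,fy=3,interpolation=cv2.INTER_CUBIC)
cv2.imwrite("pics/c1.png",np.hstack([A,B[:324]]));cv2.imwrite("pics/c2.png",cv2.resize(b[125:240,210:310],None,fx=5,fy=5,interpolation=cv2.INTER_CUBIC))
for n,im in(("scene",a),("side",b)):
    h=cv2.cvtColor(im,cv2.COLOR_BGR2HSV)
    m=cv2.inRange(h,(4,170,110),(14,255,255));k,l,s,ce=cv2.connectedComponentsWithStats(m)
    for i in range(1,k):
        if s[i][4]>15:
            pts=np.argwhere(l==i)[:,::-1].astype(np.float32);print(n,s[i],ce[i],onz(load(n),[ce[i]],.02)[0].round(4),cv2.minAreaRect(pts))
E
```

```text
scene [195 209  11   4  18] [200.27777778 210.33333333] [ 0.3687 -0.1921  0.02  ] ((199.9500274658203, 210.15000915527344), (10.119288444519043, 1.5811388492584229), 18.43494987487793)
scene [184 236  17   3  50] [192.02 236.98] [ 0.4953 -0.221   0.02  ] ((192.0, 237.0), (2.0, 16.0), 90.0)
side [198 289  10   9  34] [202.5 293. ] [ 0.3707 -0.1926  0.02  ] ((202.50001525878906, 293.0000305175781), (2.1213202476501465, 12.020814895629883), 45.0)
side [249 290   7  21 114] [251.71929825 299.72807018] [ 0.507  -0.2241  0.02  ] ((251.56927490234375, 299.9461975097656), (5.581562519073486, 20.589767456054688), 7.125016689300537)
```

View pics/c1.png

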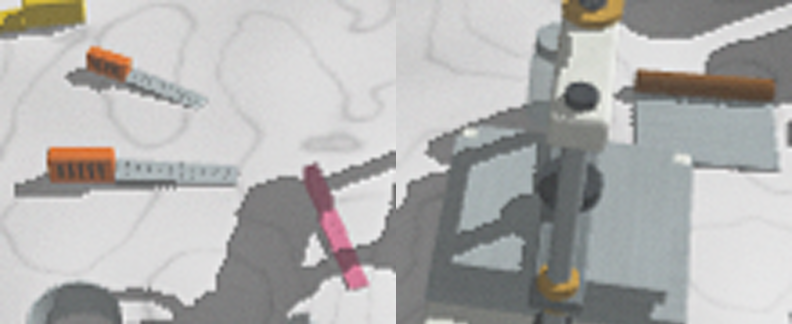

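View pics/c2.png

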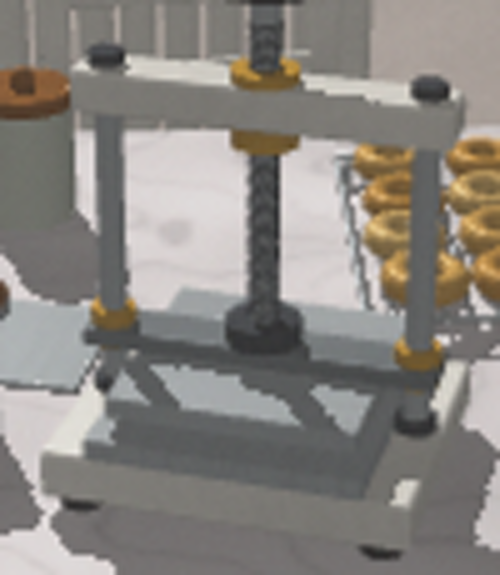

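The larger orange gauge is confirmed at scene (193,241), blade tip near (236,243). The press front plainly faces the side camera (−y). Next I'll compute rough poses and the wrist camera mounting.

```bash
python3 - <<'E'
from bench import *
from h import *
from scipy.spatial.transform import Rotation as Ro
c=load("scene");d=load("side")
p=lambda x,y:(x/3.6+170,y/3.6+195); q=lambda x,y:(x/5+210,y/5+125)
print("grip top scene",onz(c,[p(48,149),p(114,149),p(114,160),p(48,161)],.032).round(4)[:,:2])
print("grip bottom front",onz(c,[p(50,184),p(115,183)],.0).round(4)[:,:2], "tip",onz(c,[p(238,175)],.001).round(4))
# press: bridge top front edge in side, ends
print("bridge side",onz(d,[q(75,70),q(462,105),q(465,92),q(90,57)],.303).round(4)[:,:2])
r=lambda x,y:((x-396)/3.6+290,y/3.6+165)
print("plate lower/upper scene",onz(c,[r(692,145),r(690,285),r(470,135)],.089).round(4)[:,:2])
print("upper plate side front top",onz(d,[q(108,400),q(360,440)],.089).round(4)[:,:2])
s=observe();w=read_camera("wrist");print(w["T_tool_cam"].round(4),w["intrinsics"].round(1),w["distortion"])
print(Ro.from_quat(s["eef_rot"],scalar_first=True).as_matrix().round(3))
E
```

```text
grip top scene [[ 0.5009 -0.2477]
 [ 0.5086 -0.1885]
 [ 0.5224 -0.1888]
 [ 0.5161 -0.2476]]
grip bottom front [[ 0.5139 -0.2498]
 [ 0.5202 -0.191 ]] tip [[ 0.5256 -0.0794  0.001 ]]
bridge side [[0.4277 0.2589]
 [0.6826 0.1871]
 [0.6875 0.2101]
 [0.4372 0.2837]]
plate lower/upper scene [[0.4945 0.3762]
 [0.6646 0.3239]
 [0.4545 0.1777]]
upper plate side front top [[0.4458 0.1811]
 [0.6165 0.1212]]
[[ 3.000e-04 -2.710e-01  9.626e-01 -1.247e-01]
 [ 1.000e+00 -9.000e-04 -6.000e-04  5.000e-04]
 [ 1.000e-03  9.626e-01  2.710e-01 -6.850e-02]
 [ 0.000e+00  0.000e+00  0.000e+00  1.000e+00]] [[326.9   0.  256.7]
 [  0.  326.9 189.6]
 [  0.    0.    1. ]] [-0.09442358  0.          0.          0.          0.        ]
[[-0.     0.316 -0.949]
 [ 0.001 -0.949 -0.316]
 [-1.    -0.002  0.   ]]
```

step_arm --jaw '[100,100,100,100,100,100,100,100,100,100]' --pt "-55 0 0" --pt "-70 -30 -45" --pt "-70 -60 -90" --pt "-60 -95 -140" --pt "-50 -130 -190" --pt "-40 -165 -240" --pt "-30 -200 -290" --pt "-20 -230 -340" --pt "-5 -265 -385" --pt "0 -293 -427" --roll '[0,-5,-12,-20,-30,-40,-50,-60,-66,-66]'

```text
clock: 1.4
ee_pos: [0.5104, -0.178, 0.2473]
eef_rot: [-0.475, -0.523, -0.476, 0.523]
contact_force: [-0.5, -0.2, 0.7]
gripper_width: 0.998
```

step_arm --jaw '[100,100,100]' --pt "0 0 0" --pt "0 0 0" --pt "0 0 0" --roll '[0,0,0]'

```text
clock: 1.78
ee_pos: [0.5093, -0.1815, 0.2483]
eef_rot: [-0.475, -0.524, -0.474, 0.525]
contact_force: [0.7, -0.2, -0.3]
gripper_width: 0.999
```

```bash
cat >> h.py <<'E'
from scipy.spatial.transform import Rotation as Ro
def wrist(name):
    from bench import observe,read_camera
    s=observe();w=read_camera("wrist")
    T=np.eye(4);T[:3,:3]=Ro.from_quat(s["eef_rot"],scalar_first=True).as_matrix();T[:3,3]=s["ee_pos"]
    c=dict(image=w["image"],intrinsics=w["intrinsics"],distortion=w["distortion"],extrinsics=np.linalg.inv(T@w["T_tool_cam"]),T=T)
    np.savez(f"{name}.npz",**c);cv2.imwrite(f"pics/{name}.png",c["image"])
    print(s["clock"],T.round(4));return c
E
python3 -c "
from h import *
c=wrist('w1')
cv2.imwrite('pics/w1b.png',cv2.resize(c['image'],(768,576),interpolation=cv2.INTER_CUBIC))"
```

```text
1.775 [[-6.000e-04  9.950e-01 -9.950e-02  5.093e-01]
 [-8.000e-04 -9.950e-02 -9.950e-01 -1.815e-01]
 [-1.000e+00 -5.000e-04  8.000e-04  2.483e-01]
 [ 0.000e+00  0.000e+00  0.000e+00  1.000e+00]]
```

View pics/w1b.png

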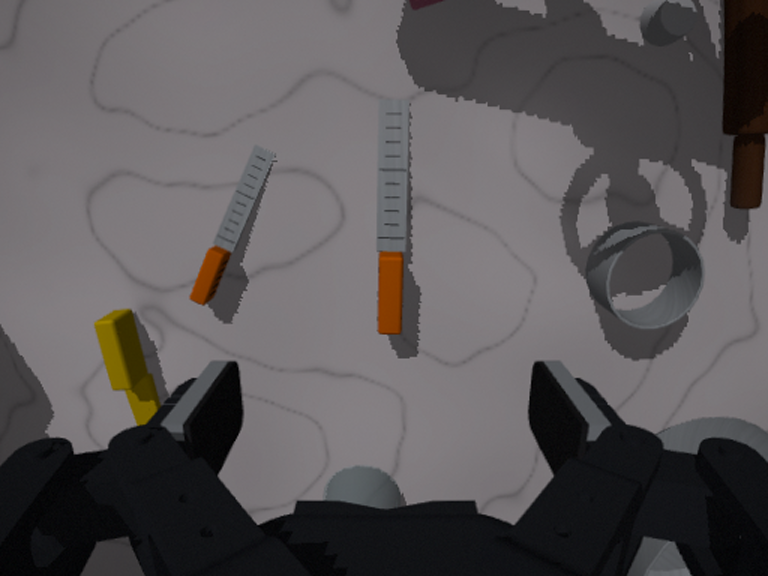

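Wrist view: large orange gauge, tip at (394,97), grip (391,262–333). The small gauge sits to its left at (210,275). There is clearance between fingers and neighbours, which I'll check while measuring.

```bash
python3 - <<'E'
from h import *
c=load("w1");u=lambda *a:[(x/1.5,y/1.5) for x,y in a]
tip=onz(c,u((379,98),(409,98)),.001)[:,:2];print("tip corners",tip.round(4))
back=onz(c,u((378,333),(402,333)),.032)[:,:2];print("grip back top",back.round(4))
top=onz(c,u((380,254),(403,254)),.032)[:,:2];print("grip front top",top.round(4))
t=tip.mean(0);b=back.mean(0);a=t-b;print("len",np.linalg.norm(a),"ang",np.degrees(np.arctan2(a[1],a[0])))
m=cv2.inRange(cv2.cvtColor(c["image"],cv2.COLOR_BGR2HSV),(4,150,60),(16,255,255))
m[:,:230]=0;pts=np.argwhere(m>0)[:,::-1].astype(np.float32)
bx=cv2.boxPoints(cv2.minAreaRect(pts));print(bx, onz(c,bx,.032).round(4)[:,:2])
g=t-a/np.linalg.norm(a)*.14;print("grip centre",g)
print("small gauge",onz(c,u((190,300),(228,250)),.01).round(3)[:,:2])
T=c["T"];print("delta tool (mm)",(T[:3,:3].T@(np.r_[g,.022]-T[:3,3])*1e3).round(1),"tool y ang",np.degrees(np.arctan2(T[1,1],T[0,1])))
d=load("scene");print("scene reproj tip/grip",proj(d,[[*t,0],[*g,.032]]))
E
```

```text
tip corners [[ 0.515  -0.0786]
 [ 0.5366 -0.0808]]
grip back top [[ 0.4973 -0.2461]
 [ 0.515  -0.2479]]
grip front top [[ 0.505  -0.1866]
 [ 0.5212 -0.1882]]
len 0.16844066780403674 ang 83.30091824616399
[[252. 168.]
 [268. 168.]
 [268. 222.]
 [252. 222.]] [[ 0.5037 -0.185 ]
 [ 0.5206 -0.1867]
 [ 0.515  -0.2479]
 [ 0.4973 -0.2461]]
grip centre [ 0.50947362 -0.21875853]
small gauge [[ 0.351 -0.213]
 [ 0.389 -0.176]]
delta tool (mm) [226.3   4.   36.8] tool y ang -5.710619997703238
scene reproj tip/grip [[236.02207429 243.88698308]
 [192.30862553 237.43794372]]
```

step_arm --jaw '[100,100,100,100,100,100,100,100]' --pt "40 4 20" --pt "90 4 36" --pt "140 4 36" --pt "180 4 36" --pt "205 4 36" --pt "218 4 36" --pt "226 4 36" --pt "226 4 36" --roll '[1,1,1,1,1,1,1,1]'

```text
clock: 2.82
ee_pos: [0.5107, -0.2164, 0.0226]
eef_rot: [0.471, 0.528, 0.47, -0.528]
contact_force: [0.1, 0.0, -0.6]
gripper_width: 1.0
```

step_arm --jaw '[40,20,10,10,10,10,10,10]' --pt "0 0 0" --pt "0 0 0" --pt "0 0 0" --pt "0 0 0" --pt "0 0 0" --pt "0 0 0" --pt "0 0 0" --pt "0 0 0" --roll '[0,0,0,0,0,0,0,0]' --newtons 60

```text
clock: 3.82
ee_pos: [0.5108, -0.2162, 0.0227]
eef_rot: [0.471, 0.528, 0.47, -0.528]
contact_force: [-0.1, -0.6, 5.8]
gripper_width: 0.199
```

step_arm --jaw '[10,10,10,10,10,10,10,10,10,10]' --pt "-15 0 0" --pt "-50 0 0" --pt "-95 0 -10" --pt "-140 -5 -40" --pt "-190 -15 -80" --pt "-230 -25 -130" --pt "-260 -33 -180" --pt "-277 -38 -220" --pt "-277 -40 -236" --pt "-277 -40 -236" --roll '[0,0,0,2,4,6,8,9,9,9]'

```text
clock: 5.08
ee_pos: [0.4973, 0.0233, 0.2991]
eef_rot: [-0.428, -0.562, -0.428, 0.563]
contact_force: [0.0, -0.6, -2.2]
gripper_width: 0.205
```

step_arm --jaw '[10,10,10]' --pt "0 0 0" --pt "0 0 0" --pt "0 0 0" --roll '[0,0,0]'

```text
clock: 5.45
ee_pos: [0.4978, 0.0219, 0.2989]
eef_rot: [-0.427, -0.563, -0.427, 0.564]
contact_force: [0.2, -0.4, -0.3]
gripper_width: 0.198
```

```bash
python3 -c "
from h import *
c=wrist('w2')
cv2.imwrite('pics/w2b.png',cv2.resize(c['image'],(768,576),interpolation=cv2.INTER_CUBIC))"
```

```text
5.45 [[-9.000e-04  9.629e-01 -2.698e-01  4.978e-01]
 [ 0.000e+00 -2.698e-01 -9.629e-01  2.190e-02]
 [-1.000e+00 -8.000e-04  2.000e-04  2.989e-01]
 [ 0.000e+00  0.000e+00  0.000e+00  1.000e+00]]
```

View pics/w2b.png

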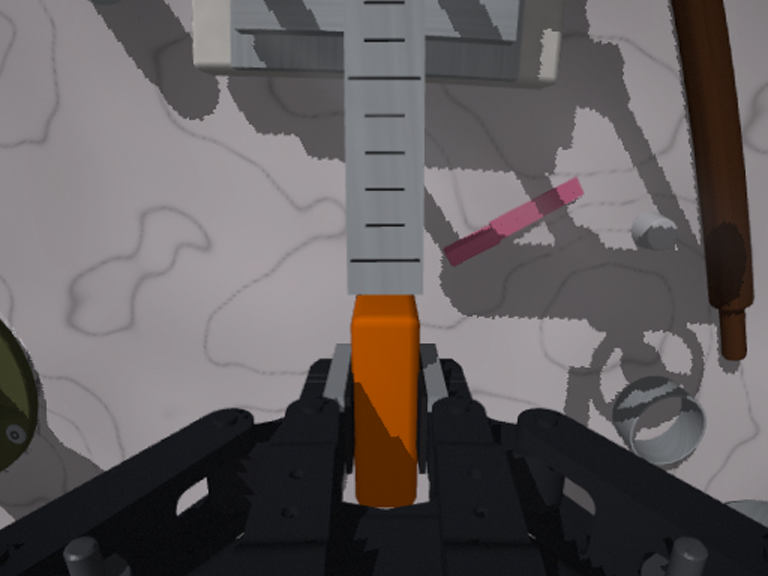

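The gauge sits straight in the jaws (blade centred at col 385). The press front edge slopes slightly from (195,68) to (557,85), so I need a small yaw correction. Enlarging that strip.

```bash
python3 -c "
from h import *
c=load('w2');cv2.imwrite('pics/w2c.png',cv2.resize(c['image'][0:64,122:382],None,fx=3,fy=6,interpolation=cv2.INTER_CUBIC))"
```

```text
(no output)
```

View pics/w2c.png

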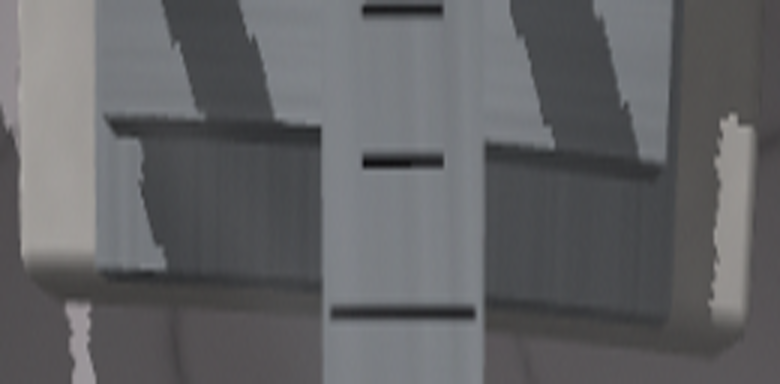

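```bash
python3 - <<'E'
from h import *
c=load("w2");u=lambda *a:[(122+x/3,y/6) for x,y in a]
ang=lambda P:np.degrees(np.arctan2(*(P[1]-P[0])[[1,0]]))
U=onz(c,u((103,115),(664,165)),.089)[:,:2];L=onz(c,u((97,270),(668,323)),.066)[:,:2]
print("upper",U.round(4),ang(U),np.linalg.norm(U[1]-U[0]),U.mean(0));print("lower",L.round(4),ang(L),np.linalg.norm(L[1]-L[0]),L.mean(0))
w=lambda *a:[(x/1.5,y/1.5) for x,y in a]
print("blade axis, bottom at z~: ",np.degrees(np.arctan2(c["T"][1,1],c["T"][0,1])))
# gauge in tool frame
bz=.2989-.022   # underside height est
m=onz(c,w((344,2),(425,2),(348,290),(423,290)),bz)
m[2:]=onz(c,w((348,290),(423,290)),bz+.012)
m[:2]=onz(c,w((344,2),(425,2)),bz+.004)
T=c["T"];print("blade edges in tool mm",((m-T[:3,3])@T[:3,:3]*1e3).round(1))
# bridge in both cams, check with press_bridge guess
for ya in(-16,-17,-18,-19):
    e=np.radians(ya);y=np.array([np.cos(e),np.sin(e)]);x=np.array([-y[1],y[0]])
    M=U.mean(0);br=M+.09*x;print(ya,"mouth lower-pred",(M-.02*x).round(4),"bridge",br.round(4),proj(load("scene"),[[*br,.303]])[0],proj(load("side"),[[*br,.303]])[0])
E
```

```text
upper [[0.4439 0.1863]
 [0.6143 0.13  ]] -18.302902970909624 0.17951019886392555 [0.5291236  0.15814239]
lower [[0.4287 0.1695]
 [0.6165 0.1071]] -18.389801061686384 0.19791134330403823 [0.52261528 0.13832281]
blade axis, bottom at z~:  -15.654473288896895
blade edges in tool mm [[  17.9  -10.7 -106.6]
 [  17.9   11.  -106.6]
 [  10.   -10.4  -28.6]
 [   9.9   11.1  -28.6]]
-16 mouth lower-pred [0.5236 0.1389] bridge [0.5539 0.2447] [344.18553651 167.40627953] [262.29365383 140.10583298]
-17 mouth lower-pred [0.5233 0.139 ] bridge [0.5554 0.2442] [344.16240784 167.73457091] [262.74490699 140.1484212 ]
-18 mouth lower-pred [0.5229 0.1391] bridge [0.5569 0.2437] [344.12960466 168.06247962] [263.19435237 140.19384622]
-19 mouth lower-pred [0.5226 0.1392] bridge [0.5584 0.2432] [344.08711196 168.38990191] [263.64187313 140.24209859]
```

step_arm --jaw '[10,10,10,10,10,10,10,10]' --pt "0 -6 20" --pt "20 -15 50" --pt "70 -15 50" --pt "120 -15 50" --pt "165 -15 50" --pt "190 -15 50" --pt "199 -15 50" --pt "199 -15 50" --roll '[1,2.6,2.6,2.6,2.6,2.6,2.6,2.6]'

```text
clock: 6.5
ee_pos: [0.4701, -0.0213, 0.1004]
eef_rot: [-0.415, -0.573, -0.415, 0.573]
contact_force: [0.4, 0.3, -1.5]
gripper_width: 0.202
```

step_arm --jaw '[10,10]' --pt "0 0 0" --pt "0 0 0" --roll '[0,0]'

```text
clock: 6.75
ee_pos: [0.4705, -0.0213, 0.1012]
eef_rot: [0.415, 0.573, 0.414, -0.572]
contact_force: [-0.7, -0.9, -0.1]
gripper_width: 0.202
```

```bash
cat >> h.py <<'E'
def where():
    from bench import observe
    s=observe();R=Ro.from_quat(s["eef_rot"],scalar_first=True).as_matrix();p=np.array(s["ee_pos"])
    e=np.radians(-18.3);y=np.array([np.cos(e),np.sin(e),0]);x=np.array([-y[1],y[0],0])
    d=p-[.529,.158,0];f=np.array(s["contact_force"])
    print("t",s["clock"],"TCP press-frame x,y,z mm",(np.r_[d@x,d@y,p[2]]*1e3).round(2),"tip x",(d@x*1e3+140).round(1),"jaw ang",np.degrees(np.arctan2(R[1,1],R[0,1])).round(2),"F press",np.round([f@x,f@y,f[2]],2),"gw",s["gripper_width"],"toolx",R[:,0].round(4))
E
python3 - <<'E'
from h import *;from bench import read_camera
where()
for n in("side","scene"):
    c=read_camera(n);np.savez(n+"1.npz",**c)
b=np.load("side1.npz")["image"];cv2.imwrite("pics/s1.png",cv2.resize(b[165:255,205:305],None,fx=6,fy=6,interpolation=cv2.INTER_CUBIC))
E
```

```text
t 6.75 TCP press-frame x,y,z mm [-188.61    0.81  101.22] tip x -48.6 jaw ang -18.18 F press [-1.05 -0.41 -0.14] gw 0.20230379995031902 toolx [ 1.9e-03 -2.0e-04 -1.0e+00]
```

View pics/s1.png

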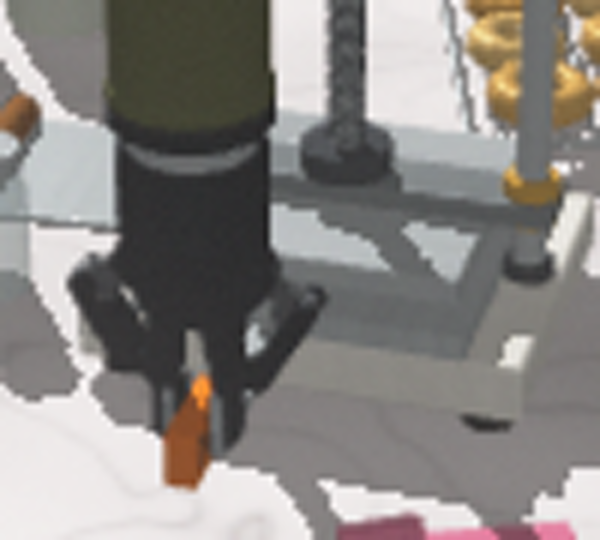

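step_arm --jaw '[10,10,10,10,10,10]' --pt "0 -1 -15" --pt "0 -1 -38" --pt "0 -1 -38" --pt "5 -1 -38" --pt "8 -1 -38" --pt "8 -1 -38" --roll '[0,0,0,0,0,0]'

```text
clock: 7.6
ee_pos: [0.4804, 0.0146, 0.0919]
eef_rot: [-0.414, -0.572, -0.415, 0.573]
contact_force: [1.1, -0.7, -0.7]
gripper_width: 0.199
```

```bash
python3 - <<'E'
from h import *
for i in range(3): where()
c=wrist('w3')
cv2.imwrite('pics/w3b.png',cv2.resize(c['image'][:260],None,fx=1.5,fy=1.5,interpolation=cv2.INTER_CUBIC))
E
```

```text
t 7.6 TCP press-frame x,y,z mm [-151.37   -1.1    91.88] tip x -11.4 jaw ang -18.21 F press [-0.32  1.3  -0.71] gw 0.19906783581647847 toolx [-1.e-03 -2.e-04 -1.e+00]
t 7.6 TCP press-frame x,y,z mm [-151.37   -1.1    91.88] tip x -11.4 jaw ang -18.21 F press [-0.32  1.3  -0.71] gw 0.19906783581647847 toolx [-1.e-03 -2.e-04 -1.e+00]
t 7.6 TCP press-frame x,y,z mm [-151.37   -1.1    91.88] tip x -11.4 jaw ang -18.21 F press [-0.32  1.3  -0.71] gw 0.19906783581647847 toolx [-1.e-03 -2.e-04 -1.e+00]
7.6 [[-1.000e-03  9.499e-01 -3.124e-01  4.804e-01]
 [-2.000e-04 -3.124e-01 -9.499e-01  1.460e-02]
 [-1.000e+00 -9.000e-04  5.000e-04  9.190e-02]
 [ 0.000e+00  0.000e+00  0.000e+00  1.000e+00]]
```

View pics/w3b.png

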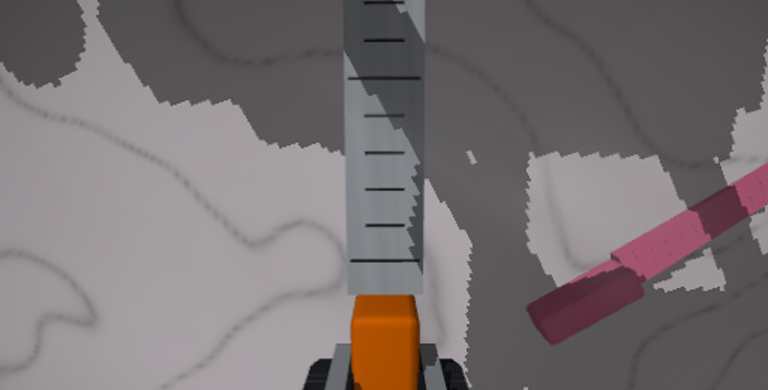

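The gauge hasn't shifted in the jaws: blade still centred at col 385. Now touch the tip down on the lower plate's front ledge.

step_arm --jaw '[10,10,10,10]' --pt "1 0 0" --pt "2 0 0" --pt "2 0 0" --pt "2 0 0" --roll '[0,0,0,0]'

```text
clock: 8.15
ee_pos: [0.4808, 0.0152, 0.0903]
eef_rot: [0.415, 0.573, 0.415, -0.573]
contact_force: [-0.3, -0.0, -1.0]
gripper_width: 0.204
```

step_arm --jaw '[10,10,10]' --pt "1 0 0" --pt "1 0 0" --pt "1 0 0" --roll '[0,0,0]'

```text
clock: 8.52
ee_pos: [0.4808, 0.0152, 0.0893]
eef_rot: [-0.415, -0.573, -0.415, 0.573]
contact_force: [0.6, 0.4, -1.7]
gripper_width: 0.203
```

step_arm --jaw '[10,10,10]' --pt "0.7 0 0" --pt "0.7 0 0" --pt "0.7 0 0" --roll '[0,0,0]'

```text
clock: 8.9
ee_pos: [0.4809, 0.0152, 0.0886]
eef_rot: [0.415, 0.573, 0.415, -0.573]
contact_force: [-0.3, -0.4, -0.8]
gripper_width: 0.196
```

step_arm --jaw '[10,10,10]' --pt "0.6 0 0" --pt "0.6 0 0" --pt "0.6 0 0" --roll '[0,0,0]'

```text
clock: 9.28
ee_pos: [0.4809, 0.0151, 0.0881]
eef_rot: [0.415, 0.573, 0.415, -0.573]
contact_force: [-0.1, -1.7, 0.9]
gripper_width: 0.196
```

step_arm --jaw '[10,10,10]' --pt "0.5 0 0" --pt "0.5 0 0" --pt "0.5 0 0" --roll '[0,0,0]'

```text
clock: 9.65
ee_pos: [0.4808, 0.015, 0.0876]
eef_rot: [-0.415, -0.573, -0.415, 0.573]
contact_force: [-0.5, -1.8, 3.8]
gripper_width: 0.194
```

Contact felt at z≈0.088, as predicted. Easing up 0.4 mm and sliding in.

step_arm --jaw '[10,10,10,10,10,10,10,10]' --pt "-0.4 0 0" --pt "-0.4 0 -5" --pt "-0.4 0 -11" --pt "-0.4 0 -18" --pt "-0.4 0 -25" --pt "-0.4 0 -32" --pt "-0.4 0 -36" --pt "-0.4 0 -36" --roll '[0,0,0,0,0,0,0,0]'

```text
clock: 10.65
ee_pos: [0.4924, 0.0503, 0.088]
eef_rot: [0.415, 0.573, 0.415, -0.572]
contact_force: [-0.1, -0.1, 2.8]
gripper_width: 0.201
```

```bash
python3 - <<'E'
from h import *;from bench import read_camera
where()
a=read_camera("scene")["image"];b=read_camera("side")["image"]
A=cv2.resize(a[185:275,270:370],None,fx=5,fy=5,interpolation=cv2.INTER_CUBIC)
cv2.imwrite("pics/in1.png",A)
E
```

```text
t 10.65 TCP press-frame x,y,z mm [-113.72   -0.93   87.98] tip x 26.3 jaw ang -18.11 F press [-0.15 -0.11  2.82] gw 0.20066290615292423 toolx [ 8.e-04  1.e-03 -1.e+00]
```

View pics/in1.png

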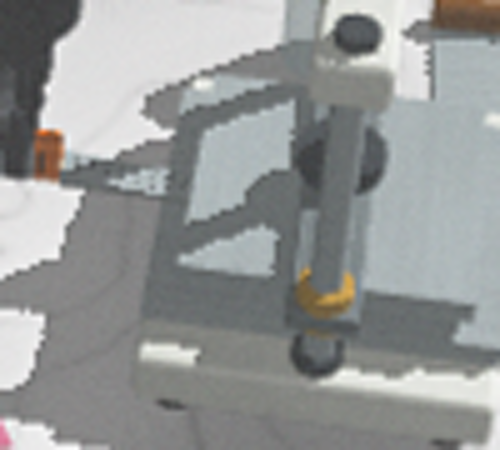

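The blade enters the gap at about (168,180) in the crop, mid-way along the plate's front edge. Continuing in small steps while watching the force.

step_arm --jaw '[10,10,10,10]' --pt "0 0.5 -2" --pt "0 0.5 -4" --pt "0 0.5 -6" --pt "0 0.5 -6" --roll '[0,0,0,0]'

```text
clock: 11.25
ee_pos: [0.4943, 0.054, 0.088]
eef_rot: [-0.415, -0.572, -0.414, 0.573]
contact_force: [-2.2, -4.3, 6.2]
gripper_width: 0.199
```

step_arm --jaw '[10,10,10,10]' --pt "0 0 -2" --pt "0 0 -4" --pt "0 0 -5" --pt "0 0 -5" --roll '[0,0,0,0]'

```text
clock: 11.75
ee_pos: [0.4958, 0.0585, 0.088]
eef_rot: [-0.415, -0.572, -0.414, 0.573]
contact_force: [-1.3, -4.5, 6.5]
gripper_width: 0.201
```

step_arm --jaw '[10,10,10,10]' --pt "0 0 -2" --pt "0 0 -3" --pt "0 0 -4" --pt "0 0 -4" --roll '[0,0,0,0]'

```text
clock: 12.25
ee_pos: [0.497, 0.0621, 0.088]
eef_rot: [-0.415, -0.572, -0.414, 0.573]
contact_force: [-1.6, -4.1, 6.8]
gripper_width: 0.199
```

step_arm --jaw '[10,10,10,10]' --pt "-0.5 0 0" --pt "-0.5 0 -1" --pt "-0.5 0 -3" --pt "-0.5 0 -3" --roll '[0,0,0,0]'

```text
clock: 12.75
ee_pos: [0.4982, 0.0666, 0.0883]
eef_rot: [0.415, 0.573, 0.415, -0.573]
contact_force: [-0.4, -2.3, 2.2]
gripper_width: 0.201
```

```bash
python3 -c "
from h import *
where()
c=wrist('w4')
cv2.imwrite('pics/w4b.png',cv2.resize(c['image'][:260],None,fx=1.5,fy=1.5,interpolation=cv2.INTER_CUBIC))"
```

```text
t 12.75 TCP press-frame x,y,z mm [-96.41  -0.54  88.34] tip x 43.6 jaw ang -18.15 F press [-2.3   0.31  2.2 ] gw 0.20113754130369355 toolx [ 0.e+00  3.e-04 -1.e+00]
12.75 [[ 0.000e+00  9.503e-01 -3.115e-01  4.982e-01]
 [ 3.000e-04 -3.115e-01 -9.503e-01  6.660e-02]
 [-1.000e+00 -1.000e-04 -3.000e-04  8.830e-02]
 [ 0.000e+00  0.000e+00  0.000e+00  1.000e+00]]
```

View pics/w4b.png

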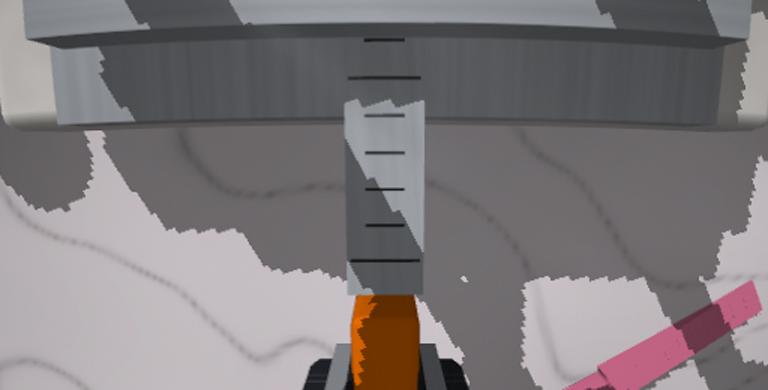

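The blade is central and square: plate corners at (25,38) and (750,38), blade at col 385. There is no slip in the grip. Continuing.

step_arm --jaw '[10,10,10,10]' --pt "0 0 -1" --pt "0 0 -2" --pt "0 0 -3" --pt "0 0 -3" --roll '[0,0,0,0]'

```text
clock: 13.3
ee_pos: [0.4991, 0.0694, 0.0884]
eef_rot: [0.415, 0.573, 0.415, -0.573]
contact_force: [-1.3, -1.8, 2.2]
gripper_width: 0.2
```

step_arm --jaw '[10,10,10,10]' --pt "0 0 -1" --pt "0 0 -2" --pt "0 0 -3" --pt "0 0 -3" --roll '[0,0,0,0]'

```text
clock: 13.8
ee_pos: [0.5001, 0.0723, 0.0884]
eef_rot: [0.415, 0.573, 0.415, -0.572]
contact_force: [-1.7, -1.1, 2.3]
gripper_width: 0.198
```

step_arm --jaw '[10,10,10,10]' --pt "0 0 -1" --pt "0 0 -2" --pt "0 0 -3" --pt "0 0 -3" --roll '[0,0,0,0]'

```text
clock: 14.3
ee_pos: [0.501, 0.0751, 0.0884]
eef_rot: [0.415, 0.573, 0.415, -0.573]
contact_force: [-1.0, -2.2, 2.6]
gripper_width: 0.195
```

step_arm --jaw '[10,10,10,10]' --pt "0 0 -1" --pt "0 0 -2" --pt "0 0 -3" --pt "0 0 -3" --roll '[0,0,0,0]'

```text
clock: 14.8
ee_pos: [0.502, 0.0779, 0.0884]
eef_rot: [0.415, 0.573, 0.415, -0.573]
contact_force: [-1.2, -2.9, 3.4]
gripper_width: 0.2
```

step_arm --jaw '[10,10,10,10]' --pt "0 0 -1" --pt "0 0 -2" --pt "0 0 -2.5" --pt "0 0 -2.5" --roll '[0,0,0,0]'

```text
clock: 15.3
ee_pos: [0.5027, 0.0802, 0.0884]
eef_rot: [0.415, 0.573, 0.415, -0.573]
contact_force: [-1.1, -2.9, 3.8]
gripper_width: 0.199
```

step_arm --jaw '[10,10,10,10]' --pt "0 0 -1" --pt "0 0 -2" --pt "0 0 -2.5" --pt "0 0 -2.5" --roll '[0,0,0,0]'

```text
clock: 15.8
ee_pos: [0.5035, 0.0826, 0.0884]
eef_rot: [0.415, 0.573, 0.415, -0.573]
contact_force: [-0.0, -2.7, 3.2]
gripper_width: 0.201
```

step_arm --jaw '[10,10,10,10]' --pt "0 0 -1" --pt "0 0 -2" --pt "0 0 -2" --pt "0 0 -2" --roll '[0,0,0,0]'

```text
clock: 16.3
ee_pos: [0.5041, 0.0846, 0.0884]
eef_rot: [0.415, 0.573, 0.415, -0.573]
contact_force: [0.0, -3.3, 3.7]
gripper_width: 0.2
```

step_arm --jaw '[10,10,10,10]' --pt "0 0 -1" --pt "0 0 -2" --pt "0 0 -2" --pt "0 0 -2" --roll '[0,0,0,0]'

```text
clock: 16.8
ee_pos: [0.5047, 0.0863, 0.0884]
eef_rot: [0.415, 0.573, 0.415, -0.573]
contact_force: [-1.3, -3.1, 5.0]
gripper_width: 0.2
```

step_arm --jaw '[10,10,10,10]' --pt "0 0 -1" --pt "0 0 -2" --pt "0 0 -2" --pt "0 0 -2" --roll '[0,0,0,0]'

```text
clock: 17.3
ee_pos: [0.5053, 0.0881, 0.0884]
eef_rot: [-0.415, -0.573, -0.415, 0.573]
contact_force: [-1.2, -3.3, 5.2]
gripper_width: 0.201
```

step_arm --jaw '[10,10,10,10]' --pt "0 0 -1" --pt "0 0 -2" --pt "0 0 -2" --pt "0 0 -2" --roll '[0,0,0,0]'

```text
clock: 17.8
ee_pos: [0.5059, 0.09, 0.0885]
eef_rot: [-0.415, -0.573, -0.415, 0.573]
contact_force: [-0.5, -3.3, 5.5]
gripper_width: 0.198
```

step_arm --jaw '[10,10,10,10]' --pt "0 0 -1" --pt "0 0 -2" --pt "0 0 -2" --pt "0 0 -2" --roll '[0,0,0,0]'

```text
clock: 18.3
ee_pos: [0.5066, 0.0918, 0.0884]
eef_rot: [-0.415, -0.573, -0.415, 0.573]
contact_force: [-1.0, -3.9, 4.7]
gripper_width: 0.199
```

```bash
python3 -c "
from h import *
where()"
```

```text
t 18.3 TCP press-frame x,y,z mm [-69.86  -0.54  88.44] tip x 70.1 jaw ang -18.17 F press [-4.03  0.27  4.75] gw 0.19889133278084142 toolx [-0.e+00 -2.e-04 -1.e+00]
```

step_arm --jaw '[10,10,10,10]' --pt "-0.2 0 -1" --pt "-0.2 0 -2" --pt "-0.2 0 -2" --pt "-0.2 0 -2" --roll '[0,0,0,0]'

```text
clock: 18.8
ee_pos: [0.5072, 0.0942, 0.0885]
eef_rot: [0.415, 0.573, 0.415, -0.572]
contact_force: [0.1, -2.0, 1.8]
gripper_width: 0.199
```

step_arm --jaw '[10,10,10,10]' --pt "0 0 -1" --pt "0 0 -1.5" --pt "0 0 -1.5" --pt "0 0 -1.5" --roll '[0,0,0,0]'

```text
clock: 19.3
ee_pos: [0.5076, 0.0954, 0.0886]
eef_rot: [0.415, 0.573, 0.415, -0.573]
contact_force: [-0.9, -1.7, 1.9]
gripper_width: 0.197
```

step_arm --jaw '[10,10,10,10]' --pt "0 0 -1" --pt "0 0 -1.5" --pt "0 0 -1.5" --pt "0 0 -1.5" --roll '[0,0,0,0]'

```text
clock: 19.8
ee_pos: [0.5082, 0.0969, 0.0886]
eef_rot: [0.415, 0.573, 0.415, -0.573]
contact_force: [-1.1, -0.8, 2.7]
gripper_width: 0.197
```

```bash
python3 -c "
from h import *
where()"
```

```text
t 19.8 TCP press-frame x,y,z mm [-64.5   -0.58  88.59] tip x 75.5 jaw ang -18.16 F press [-1.07 -0.78  2.69] gw 0.19652700967746103 toolx [ 2.e-04  3.e-04 -1.e+00]
```

step_arm --jaw '[10,10,10,10]' --pt "0 0 -1" --pt "0 0 -1.5" --pt "0 0 -1.5" --pt "0 0 -1.5" --roll '[0,0,0,0]'

```text
clock: 20.3
ee_pos: [0.5086, 0.0982, 0.0886]
eef_rot: [0.415, 0.573, 0.415, -0.573]
contact_force: [-0.7, -1.5, 3.1]
gripper_width: 0.2
```

step_arm --jaw '[10,10,10,10]' --pt "0 0 -1" --pt "0 0 -1" --pt "0 0 -1" --pt "0 0 -1" --roll '[0,0,0,0]'

```text
clock: 20.8
ee_pos: [0.5089, 0.0991, 0.0886]
eef_rot: [0.415, 0.573, 0.415, -0.573]
contact_force: [-0.7, -3.1, 2.2]
gripper_width: 0.199
```

```bash
python3 -c "
from h import *
where()
c=wrist('w5')
cv2.imwrite('pics/w5b.png',cv2.resize(c['image'][40:260,150:370],None,fx=2.7,fy=2.7,interpolation=cv2.INTER_CUBIC))"
```

```text
t 20.8 TCP press-frame x,y,z mm [-62.19  -0.6   88.6 ] tip x 77.8 jaw ang -18.16 F press [-3.15  0.27  2.22] gw 0.1992001738303554 toolx [ 0.e+00  1.e-04 -1.e+00]
20.8 [[ 0.000e+00  9.502e-01 -3.117e-01  5.089e-01]
 [ 1.000e-04 -3.117e-01 -9.502e-01  9.910e-02]
 [-1.000e+00  0.000e+00 -1.000e-04  8.860e-02]
 [ 0.000e+00  0.000e+00  0.000e+00  1.000e+00]]
```

View pics/w5b.png

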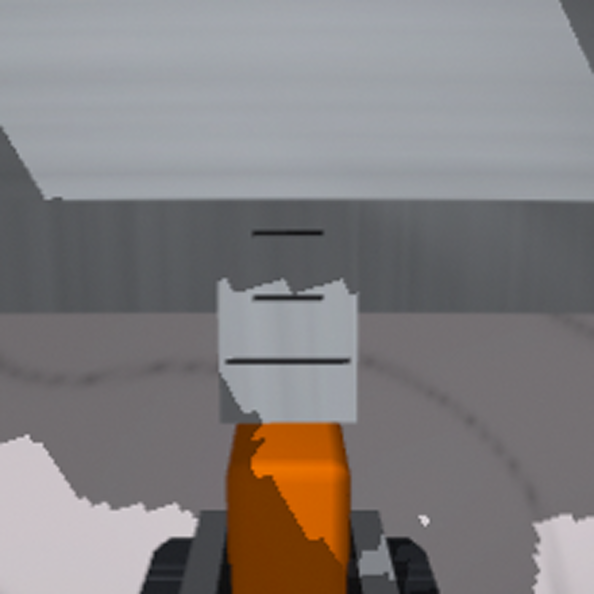

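Wrist view: edge at row ~200, blade root at row 422, so the tip is about 75–78 mm in. Drag should start about now, so 1 mm steps.

step_arm --jaw '[10,10,10]' --pt "0 0 -0.5" --pt "0 0 -1" --pt "0 0 -1" --roll '[0,0,0]'

```text
clock: 21.22
ee_pos: [0.509, 0.0996, 0.0886]
eef_rot: [-0.415, -0.572, -0.415, 0.573]
contact_force: [-1.9, -4.2, 5.6]
gripper_width: 0.198
```

step_arm --jaw '[10,10,10]' --pt "0 0 -0.5" --pt "0 0 -1" --pt "0 0 -1" --roll '[0,0,0]'

```text
clock: 21.6
ee_pos: [0.5092, 0.1, 0.0886]
eef_rot: [-0.415, -0.572, -0.414, 0.573]
contact_force: [-2.1, -6.3, 5.7]
gripper_width: 0.2
```

step_arm --jaw '[10,10,10]' --pt "0 0 -0.5" --pt "0 0 -1" --pt "0 0 -1" --roll '[0,0,0]'

```text
clock: 21.98
ee_pos: [0.5093, 0.1003, 0.0886]
eef_rot: [-0.415, -0.572, -0.414, 0.574]
contact_force: [-3.0, -7.5, 8.5]
gripper_width: 0.202
```

```bash
python3 -c "
from h import *
where()"
```

```text
t 21.975 TCP press-frame x,y,z mm [-61.01  -0.6   88.63] tip x 79.0 jaw ang -18.23 F press [-8.02 -0.47  8.49] gw 0.20162709315489827 toolx [-0.0013 -0.0025 -1.    ]
```

step_arm --jaw '[10,10,10]' --pt "-0.3 0 0" --pt "-0.3 0 -0.5" --pt "-0.3 0 -0.5" --roll '[0,0,0]'

```text
clock: 22.35
ee_pos: [0.5093, 0.1006, 0.0887]
eef_rot: [-0.415, -0.572, -0.414, 0.574]
contact_force: [-3.3, -8.2, 5.8]
gripper_width: 0.198
```

```bash
python3 -c "
from h import *
where()"
```

```text
t 22.35 TCP press-frame x,y,z mm [-60.73  -0.66  88.66] tip x 79.3 jaw ang -18.24 F press [-8.81 -0.59  5.76] gw 0.19833429397561247 toolx [-0.0017 -0.0026 -1.    ]
```

step_arm --jaw '[10,10,10]' --pt "-0.2 0 -0.5" --pt "-0.2 0 -1" --pt "-0.2 0 -1" --roll '[0,0,0]'

```text
clock: 22.72
ee_pos: [0.5093, 0.1008, 0.0887]
eef_rot: [-0.415, -0.572, -0.414, 0.574]
contact_force: [-3.3, -9.8, 5.4]
gripper_width: 0.199
```

```bash
python3 -c "
from h import *
where()"
```

```text
t 22.725 TCP press-frame x,y,z mm [-60.45  -0.71  88.68] tip x 79.6 jaw ang -18.27 F press [-10.29  -0.04   5.43] gw 0.19852272079098957 toolx [-0.0025 -0.0035 -1.    ]
```

Push is about 10 N, mid-range of 4–15, and rising with depth. Holding, then a settle check.

step_arm --jaw '[10,10,10,10,10,10,10,10]' --pt "0 0 0" --pt "0 0 0" --pt "0 0 0" --pt "0 0 0" --pt "0 0 0" --pt "0 0 0" --pt "0 0 0" --pt "0 0 0" --roll '[0,0,0,0,0,0,0,0]'

```text
clock: 23.72
ee_pos: [0.5093, 0.1008, 0.0887]
eef_rot: [-0.415, -0.572, -0.414, 0.574]
contact_force: [-3.7, -9.8, 5.8]
gripper_width: 0.195
```

```bash
python3 -c "
from h import *
from bench import read_camera
where()
c=wrist('w6')
a=read_camera('scene')['image'];d=cv2.absdiff(a,load('scene')['image']).max(2)
where()
A=cv2.resize(c['image'],(440,330));B=cv2.resize(a[90:330,:],(704,330))[:,:350]
cv2.imwrite('pics/fin.png',np.hstack([A,cv2.resize(a[170:320,170:330],(352,330))]))"
```

```text
t 23.725 TCP press-frame x,y,z mm [-60.44  -0.74  88.68] tip x 79.6 jaw ang -18.27 F press [-10.51  -0.46   5.8 ] gw 0.19510914467958018 toolx [-0.0025 -0.0035 -1.    ]
23.725 [[-0.0025  0.9496 -0.3135  0.5093]
 [-0.0035 -0.3135 -0.9496  0.1008]
 [-1.     -0.0013  0.0041  0.0887]
 [ 0.      0.      0.      1.    ]]
t 23.825 TCP press-frame x,y,z mm [-60.46  -0.73  88.67] tip x 79.5 jaw ang -18.27 F press [-10.01  -0.1    4.92] gw 0.19814543059717118 toolx [-0.0025 -0.0035 -1.    ]
```

```bash
python3 -c "
from h import *
from bench import hand_in
for n in ('w4','w5','w6'):
    g=cv2.cvtColor(load(n)['image'],cv2.COLOR_BGR2GRAY).astype(float)
    p=g[150:200,250:264].mean(1);d=np.abs(np.diff(p));print(n,150+np.argsort(d)[-4:],d.max().round(1))
print(hand_in());where()"
```

```text
w4 [151 150 172 174] 49.8
w5 [151 172 150 174] 97.6
w6 [151 150 174 172] 102.3
the job is handed in; nothing more can be done
None
the job is handed in; nothing more can be done
```

The taper gauge is in the press gap, held by its orange grip, snug between the plates at a push of about 10 N. I handed the job in at about 24 s.

**What I did:** I took the larger orange gauge by its grip with 60 N. I felt for the lower plate's front ledge with the tip, then slid the blade in along the plate in small steps.

**Where it drags:** Push beyond sliding friction began with the tip about 78 mm in. I stopped at about 79.5 mm, so the gap is roughly 9 mm.

**Last checks:**
- **Push:** steady at 10.0–10.5 N over the last second, with about 5 N upward on the tool. Some of that push is friction on the lower plate. Earlier free sliding took 2–4.5 N.
- **Alignment:** about 0.7 mm off the middle, and square to within about 0.1°. The tool tilted about 0.25° under the push.
- **Grip:** no slip of the gauge in the jaws, going by the same marks in the wrist pictures before and after.
- **Small disagreement:** the arm reads 79.5 mm, while a 9 mm gap would start to drag at 77 mm. The difference is within the calibration tolerance plus the push-in.
- **Not checked:** the final picture wasn't shown because the 12-picture limit was reached. I saw no contact with other objects in the forces or earlier pictures, but I did not confirm by picture at the end that they stayed put.

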